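Clamp a component tray to the tension mark

ROBOT

A 6-joint arm with a two-finger parallel gripper is mounted at the origin on the work surface. World frame = base frame: x ahead of the robot, y to its left, z up, the work surface at z = 0. Lengths are in mm, angles in rad, forces in N, time in s.
With the tool pointing down it reaches from about 275 to 775 mm from the base axis. Payload 14.6 kg.
Tool frame: the origin (TCP) lies at the very end of the fingers, on their centre line; the grasp point (between the pads) lies 19 mm behind it; z points along the fingers, y is the line along which they close (so a half turn about z gives the same grasp; the last joint's range is limited). The gripper opens to 85 mm and grips with 20 to 120 N. Pads are 22 mm wide; open, the fingers measure 114 mm over their backs; the gripper's body (76 mm by 85 mm) begins 54 mm behind the grasp point. The pads swing forward as they close: fully open they stand 13 mm farther back than shut.
Start: joints at [-1.418, 0.263, -0.048, 1.259, 0, 1.415], TCP at [159.049, -500.332, 231.278] pointing down, gripper open.
Joint ranges: [-2.65, 2.65], [-0.89, 1.7], [-1.18, 1.37], [-2.13, 2.11], [-1.35, 1.29], [-3.14, 3.14]. Speed limits (rad/s): [1.89, 1.89, 2.57, 2.79, 3.14, 3.14].

INTERFACE

Orientations are given as a unit quaternion [x, y, z, w].
In Python, from cell import robot gives the robot as it stands.
- The arm moves only by the shell command python3 -m inch 'ROWS' [FORCE]. ROWS is JSON, a list of rows, each an object with "travel": the shift along the world's x, y, z in mm, a list of three; "dr": the turn, a rotation vector about the world's x, y, z in rad, a list of three; "hand": the opening, from 0 (shut) to 1 (fully open). In form: [{"travel": [dx, dy, dz], "dr": [wx, wy, wz], "hand": hand}, ...]. A call has exactly 5 rows; each row is the pose to reach, as a shift and turn from the pose commanded when the call began; what a row does not reach only later rows make up. A row lasts 1/10 s, in which the tool goes at most 50 mm and 8.59 degrees, less where a joint would pass 70% of its speed; a pose out of reach is approached as far as the arm can. A call with a gripper value outside its range is refused whole. The fingers move at their own pace and stop on an object; FORCE is the grip in N (left out, the last holds). Time passes only in rows, so rows that repeat a pose let the fingers close, or fill a call up. It gives the time, the measured TCP pose, the force, the opening and the grip force at its end, in the units of the state.
- robot.get_state(): the state, without advancing time (a new reading comes with each control period).
- robot.grab_frame(name): name is "side" or "top"; returns (picture, depth): 480x640x3 uint8, red, green, blue; 480x640 float32, mm along the optical axis (not along the pixel's ray), 0 where there is no reading.
- robot.camera_info(name): a dict with "fx", "fy", "cx", "cy" (pixels), "R" (3x3) and "t" (3): a world point X has camera coordinates R X + t. Camera axes: x right, y down, z forward; pixel columns grow to the right and rows downward; lengths in mm; the calibration is good to about 2 mm. A picture is of the moment at which its call begins. camera_info takes no time and is no camera call.
- robot.hand_in(): hands the job in; it is judged then, once.
The state is a dict: "t": time; "joint_pos": joint angles; "qvel": joint speeds; "joint_efforts": joint torques, N m; "ee_pos": TCP position; "orientation": TCP orientation; "wrist_force": force on the tool from outside, world axes, zero at the start; "wrist_torque": the same for the moment, N m; "grip_width": opening from 0.0 (shut) to 1.0 (fully open); "grip_force": force on a finger pad.
Only numpy, scipy, OpenCV 4.12 (cv2) and the standard library are available. Lean on these libraries where they do the work, as an engineer would, in place of code of your own. Each camera call takes 0.05 s, during which the arm holds its last target. There are 200 camera calls.

TASK

Lay the black component tray flat in the nest of the clamping fixture and let go of it. Then tighten the jaws with the black press-and-turn knob, a few turns of the wrist clockwise while pressing it gently down, until the black pointer of the sprung jaw stands on the green mark, never as far as the red zone; never force the knob, neither pressing hard on its end stop nor twisting it while it is still locked. At the end the knob must have popped up again into its lock with the pointer still on the green mark; leave the other things on the bench where they are.

Things in the scene. Friction and masses are not known exactly. Their poses are not given: they have to be found in the camera images.
- tray: loose black component tray with 3 x 5 open pockets holding grey chips, 60 mm (its x) by 110 mm (its y) by 16 mm high, 4 mm rim, about 0.1 to 0.2 kg; origin at the centre of its underside; either way round fits
- fixture: clamping fixture fixed to the bench, aluminium base 110 mm (its x) by 360 mm (its y), 12 mm thick; origin on the bench under the nest, z up. Along its y: at +150 mm a grey housing 64 x 64 mm, top 51 mm above the bench, carrying the knob; then steel drive jaw, nest, orange sprung jaw; at -131 mm a grey block, 36 mm high, with a white scale
- nest (a point): where the centre of the tray's underside belongs when laid in (tray's y along fixture's y): 20 mm above the bench, at y = -2 mm of the fixture, same axes. Four steel guides at y = -35 and +35 mm, each 20 mm long, flared to 76 mm at their tops 35 mm above the bench, leave 65 mm for the tray's width; between them its sides are free for fingers. Closing jaws push it some 20 mm along -y
- drive_face (a point): middle of the steel drive jaw's clamping face, which looks to the fixture's -y; the jaw is 50 mm wide (x), from 21 to 43 mm above the bench. It is at y = +60 mm of the fixture less 9 mm per rad of spindle
- sprung_face (a point): middle of the orange sprung jaw's clamping face, which looks to the fixture's +y; same size as the other jaw; at y = -61 mm of the fixture when unloaded. At the start 7.8 to 11 mm more than the tray's length is free between the faces
- knob_grip (a point): point on the knob's axis at the height to grip, fingers on the bar grip's two long sides; 5 mm below the bar's top, 103 mm above the bench with the knob up. The black bar is 46 mm long (this point's x), 14 mm thick (its y), 26 mm high, on a black disc 48 mm across, 10 mm thick; a white line on top shows its +x end. Its axes turn with the knob, z up
- spindle (a joint): turn of the knob, rad, growing clockwise seen from above; starts at 0 to 0.35, stands at about 2.6 at the mark. 1 rad drives the jaw 9 mm (rack and pinion). Turns only while pressed below its lock, and then runs back under the sprung jaw's load (0.09 N m at the mark) if not held. Let up, it locks in one of 24 steps a turn (2.4 mm of jaw each), falling back by up to one step
- knob (a joint): how far the knob is pressed, m; 0 = up and locked. A spring pushes it up with 5 N plus 0.2 N per mm. The lock lets go somewhere from 4 to 15 mm down, different each time, unseen; a firm end stop follows about 1 mm below that point. Over 16 N on the end stop (besides the spring), or 40 N on the lock by twisting or pulling the held knob up tooth on tooth, harms it; opened fingers let it spring up
- pointer (a point): black pointer on the orange sprung jaw, a bar 40 mm along the fixture's x and 2.5 mm wide, 45.5 mm above the bench; point at its centre. It starts at y = -118 mm of the fixture and moves towards -y as the jaw is pushed in against its spring (about 0.8 N per mm)
- mark (a point): fixed point at the pointer's height over the middle of the green mark, a stripe 5 mm wide across the white scale at y = -130 mm of the fixture, which is 12 mm of jaw deflection; axes as the fixture's. The red zone begins 6.5 mm beyond it (towards -y)
- bottle: bystander: white closed bottle, 52 mm across, 140 mm high; origin at the centre of its underside
- cup: bystander: blue open cup, 64 mm across, 60 mm high; origin at the centre of its underside
- driver: bystander: yellow-handled screwdriver, 170 mm long, lying on the bench along its x
- blue_tray: bystander: empty blue tray, 60 x 110 x 16 mm, of the same make as the black one; origin at the centre of its underside
- loupe: bystander: black hand loupe, 48 mm across, 45 mm high; origin at the centre of its underside

How it is judged (in metres and radians):
On the way, in this order (a step that is already met when the one before it is completed fails the run):
1. the tray lies flat in the nest, released (z of tray in the frame of nest between -0.004 and 0.003 m and x of tray in the frame of nest between -0.006 and 0.006 m and y of tray in the frame of nest between -0.012 and 0.012 m and contact force between the fingers and tray below 0.1 N and linear speed of tray below 0.02 m/s), for 0.2 s.
2. the pointer has reached the green mark (y of pointer in the frame of mark between -0.006 and 0.003 m), for 0.1 s.
At the end, for the whole second after the job is handed in: The tray lies flat in the nest (within 4 mm in height, 6 mm across, tilt under 0.06 rad) between the jaws and at rest, the pointer's centre is within 3 mm of the middle of the green mark, and the knob is up (pressed in less than 1.5 mm), locked and still (y of pointer in the frame of mark between -0.003 and 0.003 m and value of joint knob below 0.0015 m and velocity of joint spindle between -0.05 and 0.05 rad/s and z of tray in the frame of nest between -0.004 and 0.004 m and x of tray in the frame of nest between -0.006 and 0.006 m and y of tray in the frame of nest between -0.03 and 0.005 m and angle between tray's own z axis and vertical below 0.06 rad and linear speed of tray below 0.01 m/s); the robot touches nothing.
It fails at once if the knob is pressed on its end stop with more than 16 N (contact force between foot and seat above 16 N).
It fails at once if the knob is forced against its lock with more than 40 N (contact force between knob and fixture above 40 N).
It fails at once if the pointer enters the red zone (more than 6.5 mm beyond the mark) (y of pointer in the frame of mark below -0.0065 m).
It fails at once if a bystander is shifted by more than 30 mm (distance of any of bottle, cup, driver, blue_tray, loupe from where it was at the start of the episode above 0.03 m).
It also fails if it takes over 70 s, if anything falls off the work surface, if the arm or the gripper's body presses on something with over 40 N, if the wrist force passes 120 N, or if a joint passes its speed limit or range.

## Working session

There is one attempt and no reset: what is moved stays moved. The work goes in short steps, Python scripts to look and compute and a shell command to move; the robot and the scene stay as the last step left them, time stands still between calls to the robot, and variables do not carry over. Pictures are saved under pics/ and viewed, at most 10 in all, crops included, and the job is handed in when it is done.

```bash
mkdir -p pics; cat > h.py <<'E'
import numpy as np, cv2
from cell import robot
def grab(n,f=None):
    im,d=robot.grab_frame(n)
    if f: cv2.imwrite(f'pics/{f}.png',im[:,:,::-1])
    return im,d
def w(n,u,v,z):
    "pixel to world at world height z"
    c=robot.camera_info(n);R=np.array(c['R']);t=np.array(c['t'])
    r=R.T@np.array([(u-c['cx'])/c['fx'],(v-c['cy'])/c['fy'],1]);o=-R.T@t
    return o+r*(z-o[2])/r[2]
def cloud(n,d):
    c=robot.camera_info(n);R=np.array(c['R']);t=np.array(c['t'])
    v,u=np.mgrid[:480,:640];P=np.stack([(u-c['cx'])/c['fx']*d,(v-c['cy'])/c['fy']*d,d],-1)
    return (P-t)@R
E
python3 - <<'E'
from h import *
for n in('top','side'):
    im,d=grab(n,n+'0'); np.save(n+'0.npy',d)
    c=robot.camera_info(n); print(n,c['fx'],-np.array(c['R']).T@np.array(c['t']))
print(robot.get_state())
E
```

```text
top 504.7586424765168 [ 436.05163916   14.57396494 1234.41561007]
side 475.22040890870005 [ 187.71949024  656.59928108 1005.36890004]
{'t': 0.1, 'joint_pos': array([-1.41827936e+00,  2.63485209e-01, -4.88706538e-02,  1.25942104e+00,
       -9.67026040e-06,  1.41551504e+00]), 'qvel': array([-0.00150161, -0.0011883 ,  0.00167028,  0.00173594,  0.00219576,
       -0.00106871]), 'joint_efforts': array([ 5.96553757e-03, -6.38577962e+01,  3.85063148e+01,  1.00864645e-02,
       -2.43595326e-05, -4.14079830e-05]), 'ee_pos': array([ 159.01710054, -500.07096195,  230.86898264]), 'orientation': array([ 9.88180766e-01,  1.53292316e-01, -4.15746740e-06, -4.90294942e-04]), 'wrist_force': array([ 0.07638718, -0.09318265,  0.4463194 ]), 'wrist_torque': array([0.01331377, 0.04368653, 0.02444329]), 'grip_force': 0.0, 'grip_width': 1.0024792035220984}
```

View pics/top0.png

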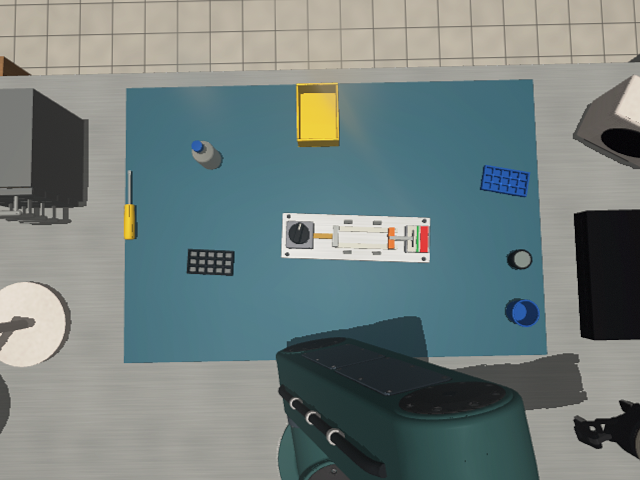

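View pics/side0.png

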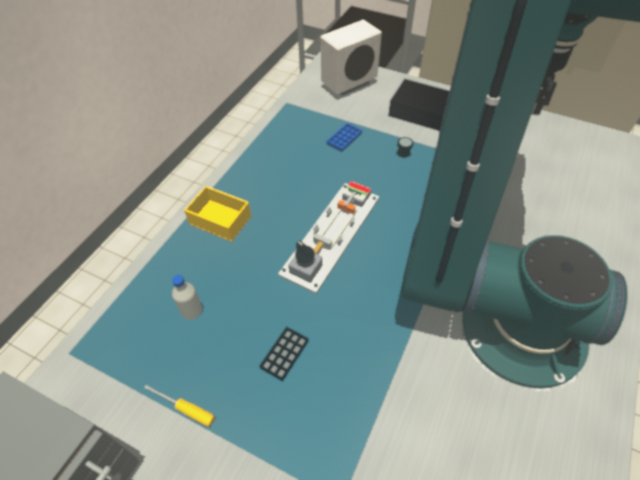

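The top view shows the black tray at about (211,262), the fixture from (281,213) to (431,263) with its knob at (299,234) and the mark near (417,239). The bystanders stand clear of both. The side view agrees.

```bash
python3 - <<'E'
from h import *
im=cv2.imread('pics/top0.png'); d=np.load('top0.npy'); P=cloud('top',d)
hsv=cv2.cvtColor(im,cv2.COLOR_BGR2HSV)
mat=(hsv[...,0]>90)&(hsv[...,0]<115)&(hsv[...,1]>90)
def rect(x0,x1,y0,y1,z,name):
    m=np.zeros(mat.shape,np.uint8); m[y0:y1,x0:x1]=~mat[y0:y1,x0:x1]
    m=cv2.morphologyEx(m,cv2.MORPH_OPEN,np.ones((3,3)))
    n,l,s,c=cv2.connectedComponentsWithStats(m); k=1+s[1:,4].argmax()
    v,u=np.nonzero(l==k)
    pts=np.array([w('top',a,b,z)[:2] for a,b in zip(u,v)],np.float32)
    r=cv2.minAreaRect(pts); print(name,r, 'medz',np.median(P[l==k][:,2]))
    return r
rect(180,242,242,282,14,'tray'); r=rect(272,440,205,272,12,'fix')
# knob/housing heights
for n,(u,v) in dict(knob=(299,234),tray=(211,262),plate=(286,250),scale=(410,239)).items(): print(n,P[v,u])
cr=cv2.resize(im[205:272,270:440],None,fx=4.7,fy=4.7,interpolation=cv2.INTER_CUBIC); cv2.imwrite('pics/c1.png',cr)
ds=np.load('side0.npy'); Q=cloud('side',ds); b=Q[(Q[...,2]>85)&(Q[...,2]<125)&(abs(Q[...,0]-430)<80)&(abs(Q[...,1]-110)<80)]
print('side knob top',len(b),b.mean(0) if len(b) else 0)
E
```

```text
tray ((469.4261169433594, 297.80682373046875), (109.74436950683594, 60.576324462890625), 86.5948486328125) medz 10.431208712216998Traceback (most recent call last):
  File "<stdin>", line 13, in <module>
  File "<stdin>", line 10, in rect
  File "h.py", line 9, in w
    c=robot.camera_info(n);R=np.array(c['R']);t=np.array(c['t'])
ValueError: time passes only in moves, steps and waits
```

```bash
cat > h.py <<'E'
import numpy as np, cv2, os, pickle
from cell import robot
if not os.path.exists('cam.pkl'): pickle.dump({n:robot.camera_info(n) for n in('top','side')},open('cam.pkl','wb'))
C=pickle.load(open('cam.pkl','rb'))
def grab(n,f=None):
    im,d=robot.grab_frame(n)
    if f: cv2.imwrite(f'pics/{f}.png',im[:,:,::-1])
    return im,d
def w(n,u,v,z):
    "pixel(s) to world at world height z"
    c=C[n];R=np.array(c['R']);t=np.array(c['t']);u=np.asarray(u,float);v=np.asarray(v,float)
    r=np.stack([(u-c['cx'])/c['fx'],(v-c['cy'])/c['fy'],1+0*u],-1)@R;o=-R.T@t
    return o+r*((z-o[2])/r[...,2:3])
def cloud(n,d):
    c=C[n];R=np.array(c['R']);t=np.array(c['t'])
    v,u=np.mgrid[:480,:640];P=np.stack([(u-c['cx'])/c['fx']*d,(v-c['cy'])/c['fy']*d,d],-1)
    return (P-t)@R
E
cat > m1.py <<'E'
from h import *
im=cv2.imread('pics/top0.png'); d=np.load('top0.npy'); P=cloud('top',d)
hsv=cv2.cvtColor(im,cv2.COLOR_BGR2HSV)
mat=(hsv[...,0]>90)&(hsv[...,0]<115)&(hsv[...,1]>90)
def rect(x0,x1,y0,y1,z,name):
    m=np.zeros(mat.shape,np.uint8); m[y0:y1,x0:x1]=~mat[y0:y1,x0:x1]
    m=cv2.morphologyEx(m,cv2.MORPH_OPEN,np.ones((3,3)))
    n,l,s,c=cv2.connectedComponentsWithStats(m); k=1+s[1:,4].argmax()
    v,u=np.nonzero(l==k)
    pts=w('top',u,v,z)[:,:2].astype(np.float32)
    print(name,cv2.minAreaRect(pts), 'medz',np.median(P[l==k][:,2]))
rect(180,242,242,282,14,'tray'); rect(272,440,205,272,12,'fix')
for n,(u,v) in dict(knob=(299,234),tray=(211,262),plate=(286,250),scale=(410,239)).items(): print(n,P[v,u])
cr=cv2.resize(im[205:272,270:440],None,fx=4.7,fy=4.7,interpolation=cv2.INTER_CUBIC); cv2.imwrite('pics/c1.png',cr)
ds=np.load('side0.npy'); Q=cloud('side',ds); b=Q[(Q[...,2]>85)&(Q[...,2]<125)&(abs(Q[...,0]-430)<110)&(abs(Q[...,1]-110)<80)]
print('side knob top',len(b),b.mean(0) if len(b) else 0)
E
python3 m1.py
```

```text
tray ((469.4261169433594, 297.80682373046875), (109.74436950683594, 60.576324462890625), 86.5948486328125) medz 10.431208712216998
fix ((521.173828125, -54.99070739746094), (361.84906005859375, 112.77670288085938), 86.91068267822266) medz 13.574780064095027
knob [525.12488475  76.22641006 104.68094673]
tray [469.04396536 296.5791719    7.92672321]
plate [494.20049155 113.47444727  11.94111903]
scale [ 512.58998319 -182.61310406   42.66564594]
side knob top 140 [521.94227109  83.03260923 102.20828772]
```

View pics/c1.png

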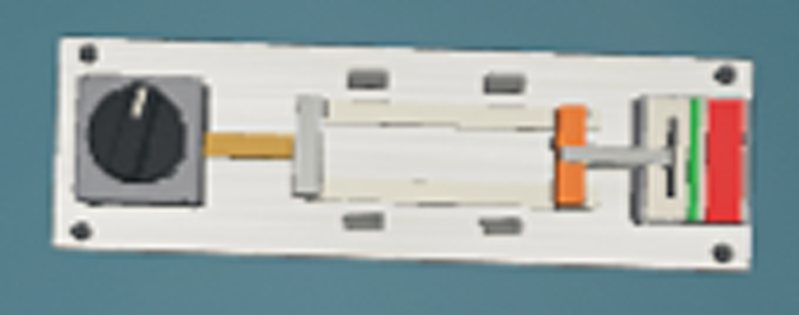

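The crop shows the knob's white line at (139,97) in the crop, pointing nearly to the top. The orange jaw is at (570,155), the pointer at (672,158) and the green stripe at (693,158). The plate isn't centred on the fixture origin, so I'll fix the origin from parts whose heights are known.

```bash
cat > m2.py <<'E'
from h import *
im=cv2.imread('pics/top0.png'); hsv=cv2.cvtColor(im,cv2.COLOR_BGR2HSV).astype(int)
yaw=-.054; ex=np.array([np.cos(yaw),np.sin(yaw)]); ey=np.array([-ex[1],ex[0]])
S=np.zeros(im.shape[:2],bool); S[212:264,280:432]=1
H,s,v=hsv[...,0],hsv[...,1],hsv[...,2]
c=np.array([521.2,-55.0])
def rep(n,m,z):
    vv,uu=np.nonzero(m&S); p=w('top',uu,vv,z)[:,:2]-c; a=p@ex; b=p@ey
    print(n,len(uu),'x med %.1f mid %.1f'%(np.median(a),(a.min()+a.max())/2),'y med %.1f  [%.1f %.1f] pix%.1f'%(np.median(b),b.min(),b.max(),0))
G=(H>50)&(H<80)&(s>100); rep('green(-130)',G,36)
U=np.arange(640)[None,:]+0*H
rep('orange jaw(face -61)',(H>5)&(H<14)&(s>150)&(U>380),43)
rep('red (edge -136.5)',((H<4)|(H>175))&(s>150),36)
d=np.load('top0.npy');P=cloud('top',d)
rep('knob top(150)',(P[...,2]>75)&(U<330),100)
rep('dark knob',(v<75)&(U<330)&(U>284)&(s<120),80)
rep('housing',(P[...,2]>42)&(P[...,2]<60)&(U<330),51)
rep('jaw drive(60+)',(P[...,2]>36)&(U>328)&(U<345),43)
W=(v>150)&(U>292)&(U<306)&(P[...,2]>70); vv,uu=np.nonzero(W&S); print('white',np.c_[uu,vv].tolist(), w('top',uu,vv,108)[:,:2].mean(0) if len(uu) else '')
vv,uu=np.nonzero((P[...,2]>98)&S&(U<330)); q=w('top',uu,vv,108)[:,:2].astype(np.float32); print('bar',cv2.minAreaRect(q))
E
python3 m2.py; python3 - <<'E'
import cv2
im=cv2.imread('pics/top0.png'); cv2.imwrite('pics/k.png',cv2.resize(im[214:254,282:318],None,fx=14,fy=14,interpolation=cv2.INTER_CUBIC))
E
```

```text
green(-130) 37 x med -0.7 mid 0.5 y med -145.5  [-147.6 -143.3] pix0.0
orange jaw(face -61) 102 x med -5.5 mid -0.8 y med -81.1  [-88.2 -75.3] pix0.0
red (edge -136.5) 172 x med -0.2 mid -0.1 y med -161.9  [-169.6 -152.7] pix0.0
knob top(150) 351 x med -0.5 mid -15.4 y med 131.9  [64.7 161.9] pix0.0
dark knob 336 x med -1.4 mid -5.5 y med 134.3  [100.8 161.8] pix0.0
housing 392 x med -5.4 mid 0.6 y med 126.4  [101.6 165.4] pix0.0
jaw drive(60+) 140 x med 1.7 mid 1.2 y med 49.0  [27.0 63.8] pix0.0
white [[300, 224], [300, 225], [299, 226], [300, 226], [299, 227], [298, 228], [299, 228]] [542.19191148  75.10877777]
bar ((508.9754943847656, 57.78474807739258), (87.41887664794922, 93.55133819580078), 0.2508544325828552)
```

View pics/k.png

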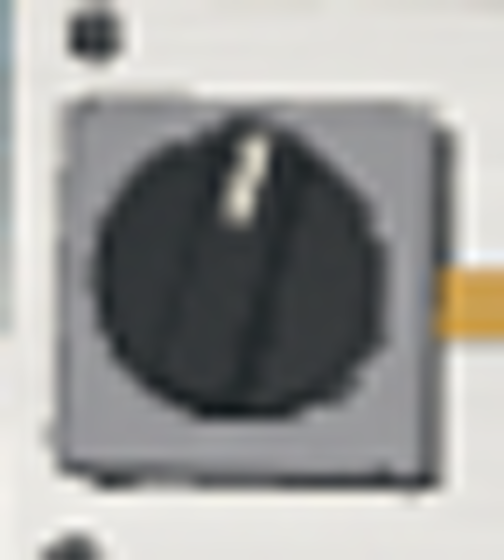

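```bash

python3 -m inch '[{"travel":[16,40,0],"dr":[0,0,0.06],"hand":1},{"travel":[32,80,0],"dr":[0,0,0.12],"hand":1},{"travel":[48,120,0],"dr":[0,0,0.18],"hand":1},{"travel":[64,160,0],"dr":[0,0,0.24],"hand":1},{"travel":[80,200,0],"dr":[0,0,0.3],"hand":1}]' 25
python3 -m inch '[{"travel":[16,40,0],"dr":[0,0,0.06],"hand":1},{"travel":[32,80,0],"dr":[0,0,0.12],"hand":1},{"travel":[48,120,0],"dr":[0,0,0.18],"hand":1},{"travel":[64,160,0],"dr":[0,0,0.24],"hand":1},{"travel":[80,200,0],"dr":[0,0,0.3],"hand":1}]'
python3 -m inch '[{"travel":[16,40,0],"dr":[0,0,0.06],"hand":1},{"travel":[32,80,0],"dr":[0,0,0.12],"hand":1},{"travel":[48,120,0],"dr":[0,0,0.18],"hand":1},{"travel":[64,160,0],"dr":[0,0,0.24],"hand":1},{"travel":[80,200,0],"dr":[0,0,0.3],"hand":1}]'
```

```text
t: 0.6
ee_pos: [239.2, -298.6, 231.1]
orientation: [0.954, 0.3, 0.0, -0.0]
wrist_force: [0.9, -0.3, 1.1]
grip_width: 1.001
grip_force: 0.0
t: 1.1
ee_pos: [319.1, -98.6, 231.3]
orientation: [0.898, 0.439, 0.0, 0.0]
wrist_force: [-0.4, -1.3, -0.0]
grip_width: 1.002
grip_force: 0.0
t: 1.6
ee_pos: [399.2, 101.7, 231.2]
orientation: [0.822, 0.569, -0.0, 0.0]
wrist_force: [0.8, -0.6, 0.3]
grip_width: 1.003
grip_force: 0.0
```

```bash

python3 -m inch '[{"travel":[14,40,0],"dr":[0,0,0.06],"hand":1},{"travel":[28,80,0],"dr":[0,0,0.12],"hand":1},{"travel":[42,120,0],"dr":[0,0,0.18],"hand":1},{"travel":[56,160,0],"dr":[0,0,0.24],"hand":1},{"travel":[70,196,0],"dr":[0,0,0.3],"hand":1}]'
python3 -m inch '[{"travel":[0,0,-40],"dr":[0,0,0],"hand":1},{"travel":[0,0,-80],"dr":[0,0,0],"hand":1},{"travel":[0,0,-120],"dr":[0,0,0],"hand":1},{"travel":[0,0,-150],"dr":[0,0,0],"hand":1},{"travel":[0,0,-170],"dr":[0,0,0],"hand":1}]'
python3 - <<'E'
from h import *
grab('top','t1');im=cv2.imread('pics/t1.png')
im2,_=grab('side');im2=im2[:,:,::-1]
cv2.imwrite('pics/c2.png',np.hstack([cv2.resize(im[200:320,150:270],(400,400)),cv2.resize(im2[280:420,210:350],(400,400))]))
print(robot.get_state()['ee_pos'],robot.get_state()['joint_pos'])
E
```

```text
t: 2.1
ee_pos: [469.1, 297.7, 230.9]
orientation: [0.728, 0.686, -0.0, -0.0]
wrist_force: [1.0, -1.3, 0.4]
grip_width: 1.001
grip_force: 0.0
t: 2.6
ee_pos: [467.9, 295.2, 58.8]
orientation: [0.729, 0.685, -0.001, -0.0]
wrist_force: [-0.5, 0.5, -0.2]
grip_width: 1.0
grip_force: 0.0
[467.39760093 294.92327853  58.81612766] [ 4.15426963e-01  4.21548161e-01 -3.01423044e-01  8.52601105e-01
  1.99643829e-05  2.04927080e+00]
```

View pics/c2.png

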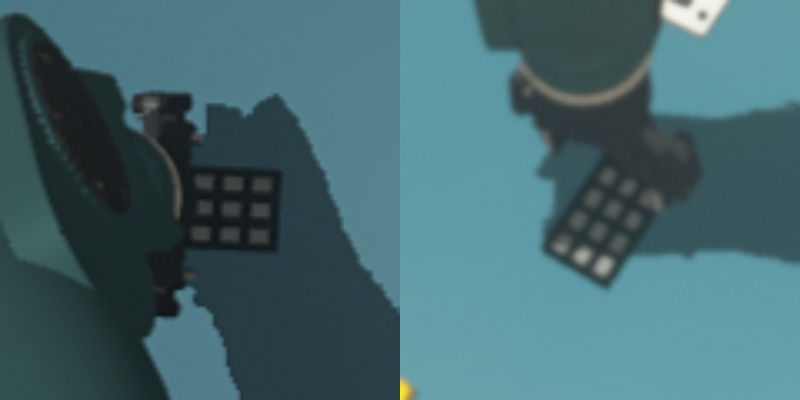

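The fingers, at crop (165,105) and (170,300), straddle the tray at (230,210). Now I'll descend and grip.

```bash

python3 -m inch '[{"travel":[0.5,1,-20],"dr":[0,0,0],"hand":1},{"travel":[1,2,-35],"dr":[0,0,0],"hand":1},{"travel":[1,2,-47],"dr":[0,0,0],"hand":1},{"travel":[1,2,-55],"dr":[0,0,0],"hand":1},{"travel":[1,2,-57],"dr":[0,0,0],"hand":1}]'
python3 -m inch '[{"travel":[0,0,0],"dr":[0,0,0],"hand":0.6},{"travel":[0,0,0],"dr":[0,0,0],"hand":0.5},{"travel":[0,0,0],"dr":[0,0,0],"hand":0.5},{"travel":[0,0,0],"dr":[0,0,0],"hand":0.5},{"travel":[0,0,0],"dr":[0,0,0],"hand":0.5}]' 25
```

```text
t: 3.2
ee_pos: [470.0, 297.6, 4.0]
orientation: [0.729, 0.684, -0.0, -0.0]
wrist_force: [-0.6, 0.3, -0.5]
grip_width: 0.998
grip_force: 0.0
t: 3.7
ee_pos: [470.3, 297.8, 5.0]
orientation: [0.729, 0.684, 0.0, 0.0]
wrist_force: [-1.7, -1.0, 6.3]
grip_width: 0.695
grip_force: 26.8
```

```bash

python3 -m inch '[{"travel":[0,0,10],"dr":[0,0,0],"hand":0.5},{"travel":[0,0,35],"dr":[0,0,0],"hand":0.5},{"travel":[0,0,70],"dr":[0,0,0],"hand":0.5},{"travel":[0,0,110],"dr":[0,0,0],"hand":0.5},{"travel":[0,0,150],"dr":[0,0,0],"hand":0.5}]'
python3 -m inch '[{"travel":[2,-10,20],"dr":[0,0,0],"hand":0.5},{"travel":[5,-35,25],"dr":[0,0,0],"hand":0.5},{"travel":[10,-70,25],"dr":[0,0,0],"hand":0.5},{"travel":[15,-110,25],"dr":[0,0,0],"hand":0.5},{"travel":[20,-150,25],"dr":[0,0,0],"hand":0.5}]'
python3 -m inch '[{"travel":[6,-40,0],"dr":[0,0,0],"hand":0.5},{"travel":[12,-80,0],"dr":[0,0,0],"hand":0.5},{"travel":[18,-120,0],"dr":[0,0,0],"hand":0.5},{"travel":[24,-160,0],"dr":[0,0,0],"hand":0.5},{"travel":[30,-190,0],"dr":[0,0,0],"hand":0.5}]'
python3 -m inch '[{"travel":[0,-20,0],"dr":[0,0,0],"hand":0.5},{"travel":[0,-30,-20],"dr":[0,0,0],"hand":0.5},{"travel":[0,-30,-50],"dr":[0,0,0],"hand":0.5},{"travel":[0,-30,-80],"dr":[0,0,0],"hand":0.5},{"travel":[0,-30,-90],"dr":[0,0,0],"hand":0.5}]'
python3 -m inch '[{"travel":[0,0,0],"dr":[0,0,0],"hand":0.5},{"travel":[0,0,0],"dr":[0,0,0],"hand":0.5},{"travel":[0,0,0],"dr":[0,0,0],"hand":0.5},{"travel":[0,0,0],"dr":[0,0,0],"hand":0.5},{"travel":[0,0,0],"dr":[0,0,0],"hand":0.5}]'
python3 - <<'E'
from h import *
grab('top','t2');im=cv2.imread('pics/t2.png')
im2,_=grab('side','s2');im2=im2[:,:,::-1]
cv2.imwrite('pics/c3.png',np.hstack([cv2.resize(im[180:300,270:450],(400,300)),cv2.resize(im2[160:300,260:400],(400,300))]))
print(robot.get_state()['ee_pos'],robot.get_state()['joint_pos'])
E
```

```text
t: 4.2
ee_pos: [469.7, 297.5, 156.6]
orientation: [0.729, 0.685, 0.0, 0.0]
wrist_force: [0.9, 0.5, -1.2]
grip_width: 0.692
grip_force: 28.4
t: 4.7
ee_pos: [489.9, 146.4, 180.1]
orientation: [0.729, 0.685, 0.0, 0.0]
wrist_force: [0.8, -0.1, -1.8]
grip_width: 0.691
grip_force: 28.4
t: 5.2
ee_pos: [519.9, -44.5, 180.1]
orientation: [0.729, 0.684, 0.0, 0.0]
wrist_force: [0.9, 0.9, -1.4]
grip_width: 0.69
grip_force: 28.4
t: 5.7
ee_pos: [518.7, -72.1, 87.7]
orientation: [0.729, 0.684, -0.001, -0.001]
wrist_force: [-0.4, -0.3, -1.9]
grip_width: 0.695
grip_force: 28.4
t: 6.2
ee_pos: [520.4, -72.4, 89.9]
orientation: [0.729, 0.685, 0.0, 0.0]
wrist_force: [-0.3, -0.4, -2.4]
grip_width: 0.693
grip_force: 28.4
[520.18597313 -72.35514073  89.60027545] [-2.93443386e-01  3.48469776e-01 -3.27488276e-01  8.94382338e-01
  5.75628332e-06  1.34028515e+00]
```

View pics/c3.png

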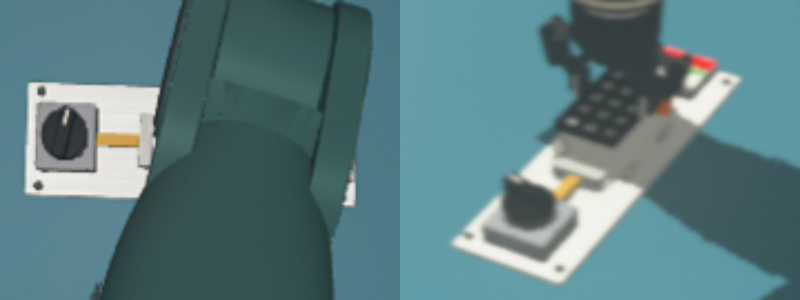

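The side view shows the tray held level over the nest, centred between the jaws. The top view is blocked by the arm. Lowering it while watching the force.

```bash

python3 -m inch '[{"travel":[0,0,-15],"dr":[0,0,0.005],"hand":0.5},{"travel":[0,0,-30],"dr":[0,0,0.005],"hand":0.5},{"travel":[0,0,-40],"dr":[0,0,0.005],"hand":0.5},{"travel":[0,0,-44],"dr":[0,0,0.005],"hand":0.5},{"travel":[0,0,-46],"dr":[0,0,0.005],"hand":0.5}]'
python3 -m inch '[{"travel":[0,0,-2],"dr":[0,0,0],"hand":0.5},{"travel":[0,0,-4],"dr":[0,0,0],"hand":0.5},{"travel":[0,0,-6],"dr":[0,0,0],"hand":0.5},{"travel":[0,0,-8],"dr":[0,0,0],"hand":0.5},{"travel":[0,0,-8],"dr":[0,0,0],"hand":0.5}]'
```

```text
t: 6.8
ee_pos: [520.0, -72.3, 43.2]
orientation: [0.727, 0.686, -0.0, -0.0]
wrist_force: [-0.8, -0.3, -1.6]
grip_width: 0.689
grip_force: 28.4
t: 7.3
ee_pos: [520.0, -72.3, 35.1]
orientation: [0.727, 0.686, -0.0, -0.0]
wrist_force: [0.2, 0.7, -1.5]
grip_width: 0.687
grip_force: 28.4
```

```bash

python3 -m inch '[{"travel":[0,0,-3],"dr":[0,0,0],"hand":0.5},{"travel":[0,0,-5],"dr":[0,0,0],"hand":0.5},{"travel":[0,0,-7],"dr":[0,0,0],"hand":0.5},{"travel":[0,0,-9],"dr":[0,0,0],"hand":0.5},{"travel":[0,0,-9.5],"dr":[0,0,0],"hand":0.5}]'
```

```text
t: 7.8
ee_pos: [519.9, -72.3, 25.5]
orientation: [0.727, 0.686, -0.0, -0.0]
wrist_force: [0.7, -0.8, -1.5]
grip_width: 0.69
grip_force: 28.4
```

```bash

python3 -m inch '[{"travel":[0,0,-0.7],"dr":[0,0,0],"hand":0.5},{"travel":[0,0,-1],"dr":[0,0,0],"hand":0.75},{"travel":[0,0,-1],"dr":[0,0,0],"hand":0.85},{"travel":[0,0,-1],"dr":[0,0,0],"hand":1},{"travel":[0,0,-1],"dr":[0,0,0],"hand":1}]'
python3 -m inch '[{"travel":[0,0,0],"dr":[0,0,0],"hand":1},{"travel":[0,0,0],"dr":[0,0,0],"hand":1},{"travel":[0,0,15],"dr":[0,0,0],"hand":1},{"travel":[0,0,50],"dr":[0,0,0],"hand":1},{"travel":[0,0,100],"dr":[0,0,0],"hand":1}]'
python3 -m inch '[{"travel":[0,0,20],"dr":[0,0,0.14],"hand":1},{"travel":[-2,40,25],"dr":[0,0,0.28],"hand":1},{"travel":[-4,80,25],"dr":[0,0,0.42],"hand":1},{"travel":[-6,120,25],"dr":[0,0,0.56],"hand":1},{"travel":[-8,152,25],"dr":[0,0,0.7],"hand":1}]'
python3 - <<'E'
from h import *
_,d=grab('top','t3');np.save('t3.npy',d);im=cv2.imread('pics/t3.png')
_,d=grab('side','s3');im2=cv2.imread('pics/s3.png');np.save('s3.npy',d)
cv2.imwrite('pics/c4.png',np.hstack([cv2.resize(im[180:300,270:450],(400,300)),cv2.resize(im2[160:300,260:400],(400,300))]))
print(robot.get_state()['ee_pos'],robot.get_state()['joint_pos'])
E
```

```text
t: 8.3
ee_pos: [520.1, -72.4, 24.9]
orientation: [0.727, 0.686, 0.0, 0.0]
wrist_force: [0.6, 0.0, -0.5]
grip_width: 1.0
grip_force: 0.0
t: 8.8
ee_pos: [518.7, -72.0, 124.4]
orientation: [0.727, 0.686, -0.001, -0.002]
wrist_force: [0.6, -0.5, -1.1]
grip_width: 0.997
grip_force: 0.0
t: 9.3
ee_pos: [511.7, 81.5, 149.9]
orientation: [0.445, 0.895, 0.0, 0.0]
wrist_force: [0.6, -1.3, 0.0]
grip_width: 1.001
grip_force: 0.0
[511.46518415  82.70515523 149.83836344] [ 2.59577562e-03  2.90674571e-01 -2.36184368e-01  1.04402497e+00
  6.20767916e-04  9.23245149e-01]
```

View pics/c4.png

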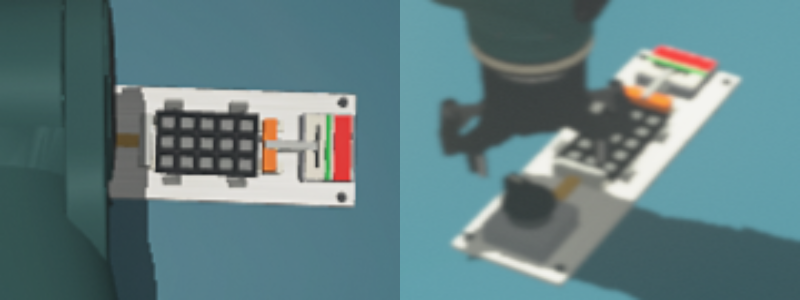

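The tray lies flat in the nest with gaps at both jaws, at (207,143) in the left crop. The top camera can see the pointer and mark. Now to the knob.

```bash

python3 -m inch '[{"travel":[4,0,0],"dr":[0,0,0.14],"hand":1},{"travel":[8,0,0],"dr":[0,0,0.28],"hand":1},{"travel":[12,0,0],"dr":[0,0,0.42],"hand":1},{"travel":[16.5,0,0],"dr":[0,0,0.56],"hand":1},{"travel":[16.5,0,0],"dr":[0,0,0.66],"hand":1}]' 20
python3 -m inch '[{"travel":[0,0,-15],"dr":[0,0,0],"hand":1},{"travel":[0,0,-35],"dr":[0,0,0],"hand":0.8},{"travel":[0,0,-50],"dr":[0,0,0],"hand":0.6},{"travel":[0,0,-60],"dr":[0,0,0],"hand":0.5},{"travel":[0,0,-62],"dr":[0,0,0],"hand":0.45}]' 20
python3 - <<'E'
from h import *
s=robot.get_state();print(s['ee_pos'],s['wrist_force'],s['wrist_torque'],s['joint_pos'])
E
```

```text
t: 9.9
ee_pos: [529.0, 79.1, 149.7]
orientation: [0.132, 0.991, -0.0, 0.0]
wrist_force: [0.3, -0.0, -0.0]
grip_width: 1.0
grip_force: 0.0
t: 10.4
ee_pos: [528.1, 79.3, 86.9]
orientation: [0.134, 0.991, -0.0, -0.001]
wrist_force: [-0.6, 0.2, -0.4]
grip_width: 0.447
grip_force: 0.0
[528.1140452   79.31449979  86.91348531] [-0.5746392   0.24043682 -0.35719881] [-0.02126845 -0.01342716 -0.03923439] [-3.54223258e-03  3.65528190e-01 -3.07997392e-01  8.98718766e-01
 -5.35864907e-05  2.66238707e-01]
```

```bash

python3 -m inch '[{"travel":[0,0,0],"dr":[0,0,0],"hand":0.3},{"travel":[0,0,0],"dr":[0,0,0],"hand":0.25},{"travel":[0,0,0],"dr":[0,0,0],"hand":0.22},{"travel":[0,0,0],"dr":[0,0,0],"hand":0.19},{"travel":[0,0,0],"dr":[0,0,0],"hand":0.17}]' 20
python3 - <<'E'
from h import *
s=robot.get_state();print(s['ee_pos'],s['wrist_force'],s['wrist_torque'])
E
python3 -m inch '[{"travel":[0,0,0],"dr":[0,0,0],"hand":0.15},{"travel":[0,0,0],"dr":[0,0,0],"hand":0.12},{"travel":[0,0,0],"dr":[0,0,0],"hand":0.1},{"travel":[0,0,0],"dr":[0,0,0],"hand":0.1},{"travel":[0,0,0],"dr":[0,0,0],"hand":0.1}]' 20
python3 - <<'E'
from h import *
s=robot.get_state();print(s['ee_pos'],s['wrist_force'],s['wrist_torque'],s['orientation'])
E
```

```text
t: 10.9
ee_pos: [528.7, 78.9, 88.2]
orientation: [0.134, 0.991, -0.001, 0.0]
wrist_force: [-2.3, -6.6, 3.8]
grip_width: 0.172
grip_force: 3.5
[528.74274065  78.85326291  88.2376054 ] [-2.25091814 -6.64676985  3.84021909] [-1.47537342  0.20650452 -0.09434057]
t: 11.4
ee_pos: [528.7, 78.6, 88.2]
orientation: [0.134, 0.991, -0.001, 0.0]
wrist_force: [-2.0, -9.0, 5.5]
grip_width: 0.156
grip_force: 20.3
[528.68434615  78.61915066  88.23470237] [-1.95462726 -8.97383722  5.4632869 ] [-1.75458072  0.33710839 -0.08299464] [ 1.34361682e-01  9.90931575e-01 -1.17365900e-03  4.17267517e-04]
```

```bash

python3 -m inch '[{"travel":[0,-0.5,0],"dr":[0,0,0],"hand":0.1},{"travel":[0,-0.8,0],"dr":[0,0,0],"hand":0.1},{"travel":[-0.2,-1,0],"dr":[0,0,0],"hand":0.1},{"travel":[-0.2,-1,0],"dr":[0,0,0],"hand":0.1},{"travel":[-0.2,-1,0],"dr":[0,0,0],"hand":0.1}]' 25
python3 - <<'E'
from h import *
s=robot.get_state();print(s['ee_pos'],s['wrist_force'],s['wrist_torque'],s['orientation'])
E
python3 -m inch '[{"travel":[0,0,-0.5],"dr":[0,0,0],"hand":0.1},{"travel":[0,0,-1],"dr":[0,0,0],"hand":0.1},{"travel":[0,0,-1.5],"dr":[0,0,0],"hand":0.1},{"travel":[0,0,-2],"dr":[0,0,0],"hand":0.1},{"travel":[0,0,-2.5],"dr":[0,0,0],"hand":0.1}]' 25
python3 -m inch '[{"travel":[0,0,-0.4],"dr":[0,0,0],"hand":0.1},{"travel":[0,0,-0.8],"dr":[0,0,0],"hand":0.1},{"travel":[0,0,-1],"dr":[0,0,0],"hand":0.1},{"travel":[0,0,-1],"dr":[0,0,0],"hand":0.1},{"travel":[0,0,-1],"dr":[0,0,0],"hand":0.1}]' 25
```

```text
t: 11.9
ee_pos: [528.6, 78.5, 88.2]
orientation: [0.134, 0.991, -0.0, 0.0]
wrist_force: [-0.5, -2.4, 5.2]
grip_width: 0.159
grip_force: 26.5
[528.63012349  78.50512039  88.15775875] [-0.45082191 -2.35149903  5.21221985] [-0.72634138  0.13341902 -0.04612509] [ 1.34061811e-01  9.90972872e-01 -1.52145059e-04  4.17307014e-04]
t: 12.4
ee_pos: [528.6, 78.5, 85.6]
orientation: [0.134, 0.991, -0.0, 0.0]
wrist_force: [-0.3, -3.1, 4.8]
grip_width: 0.156
grip_force: 26.5
t: 12.9
ee_pos: [528.6, 78.5, 84.6]
orientation: [0.134, 0.991, -0.0, 0.0]
wrist_force: [-0.4, -4.7, 5.2]
grip_width: 0.155
grip_force: 26.5
```

```bash
cat > g.py <<'E'
import sys
from cell import robot
s=robot.get_state(); f=s['wrist_force']; print('g',round(s['ee_pos'][2],2),f.round(1),s['wrist_torque'].round(2)); sys.exit(int(f[2]>9.0))
E
g(){ python3 g.py; }
python3 -m inch '[{"travel":[0,-0.1,-0.2],"dr":[0,0,0],"hand":0.1},{"travel":[0,-0.2,-0.4],"dr":[0,0,0],"hand":0.1},{"travel":[0,-0.3,-0.6],"dr":[0,0,0],"hand":0.1},{"travel":[0,-0.3,-0.8],"dr":[0,0,0],"hand":0.1},{"travel":[0,-0.3,-0.8],"dr":[0,0,0],"hand":0.1}]' 25 >/dev/null; g && 
python3 -m inch '[{"travel":[0,0,-0.2],"dr":[0,0,0],"hand":0.1},{"travel":[0,0,-0.4],"dr":[0,0,0],"hand":0.1},{"travel":[0,0,-0.6],"dr":[0,0,0],"hand":0.1},{"travel":[0,0,-0.8],"dr":[0,0,0],"hand":0.1},{"travel":[0,0,-0.8],"dr":[0,0,0],"hand":0.1}]' >/dev/null; g && 
python3 -m inch '[{"travel":[0,0,-0.2],"dr":[0,0,0],"hand":0.1},{"travel":[0,0,-0.4],"dr":[0,0,0],"hand":0.1},{"travel":[0,0,-0.6],"dr":[0,0,0],"hand":0.1},{"travel":[0,0,-0.8],"dr":[0,0,0],"hand":0.1},{"travel":[0,0,-0.8],"dr":[0,0,0],"hand":0.1}]' >/dev/null; g && 
python3 -m inch '[{"travel":[0,0,-0.2],"dr":[0,0,0],"hand":0.1},{"travel":[0,0,-0.4],"dr":[0,0,0],"hand":0.1},{"travel":[0,0,-0.6],"dr":[0,0,0],"hand":0.1},{"travel":[0,0,-0.8],"dr":[0,0,0],"hand":0.1},{"travel":[0,0,-0.8],"dr":[0,0,0],"hand":0.1}]' >/dev/null; g
```

```text
g 83.84 [-0.5 -2.1  5.6] [-0.32  0.13 -0.01]
g 83.07 [-1.4 -1.9  6.4] [-0.36  0.15  0.02]
g 82.25 [-0.1 -2.2  4.6] [-0.35  0.16 -0.02]
g 81.46 [-1.1 -1.7  6.6] [-0.36  0.16 -0.01]
```

```bash
g(){ python3 g.py; }
python3 -m inch '[{"travel":[0,0,-0.2],"dr":[0,0,0],"hand":0.1},{"travel":[0,0,-0.4],"dr":[0,0,0],"hand":0.1},{"travel":[0,0,-0.6],"dr":[0,0,0],"hand":0.1},{"travel":[0,0,-0.8],"dr":[0,0,0],"hand":0.1},{"travel":[0,0,-0.8],"dr":[0,0,0],"hand":0.1}]' >/dev/null; g && 
python3 -m inch '[{"travel":[0,0,-0.2],"dr":[0,0,0],"hand":0.1},{"travel":[0,0,-0.4],"dr":[0,0,0],"hand":0.1},{"travel":[0,0,-0.6],"dr":[0,0,0],"hand":0.1},{"travel":[0,0,-0.8],"dr":[0,0,0],"hand":0.1},{"travel":[0,0,-0.8],"dr":[0,0,0],"hand":0.1}]' >/dev/null; g && 
python3 -m inch '[{"travel":[0,0,-0.2],"dr":[0,0,0],"hand":0.1},{"travel":[0,0,-0.4],"dr":[0,0,0],"hand":0.1},{"travel":[0,0,-0.6],"dr":[0,0,0],"hand":0.1},{"travel":[0,0,-0.8],"dr":[0,0,0],"hand":0.1},{"travel":[0,0,-0.8],"dr":[0,0,0],"hand":0.1}]' >/dev/null; g && 
python3 -m inch '[{"travel":[0,0,-0.2],"dr":[0,0,0],"hand":0.1},{"travel":[0,0,-0.4],"dr":[0,0,0],"hand":0.1},{"travel":[0,0,-0.6],"dr":[0,0,0],"hand":0.1},{"travel":[0,0,-0.8],"dr":[0,0,0],"hand":0.1},{"travel":[0,0,-0.8],"dr":[0,0,0],"hand":0.1}]' >/dev/null; g &&
python3 -m inch '[{"travel":[0,0,-0.2],"dr":[0,0,0],"hand":0.1},{"travel":[0,0,-0.4],"dr":[0,0,0],"hand":0.1},{"travel":[0,0,-0.6],"dr":[0,0,0],"hand":0.1},{"travel":[0,0,-0.8],"dr":[0,0,0],"hand":0.1},{"travel":[0,0,-0.8],"dr":[0,0,0],"hand":0.1}]' >/dev/null; g
```

```text
g 80.67 [-1.7 -2.2  6.7] [-0.36  0.2  -0.03]
g 79.88 [-1.1 -2.8  5.5] [-0.34  0.25 -0.01]
g 79.09 [-1.2 -1.5  6.3] [-0.37  0.25 -0.09]
g 78.29 [-1.5 -1.7  6.1] [-0.36  0.18 -0.01]
g 77.48 [-1.1 -1.2  6.2] [-0.36  0.23  0.03]
```

```bash
g(){ python3 g.py; }
python3 -m inch '[{"travel":[0,0,-0.2],"dr":[0,0,0],"hand":0.1},{"travel":[0,0,-0.4],"dr":[0,0,0],"hand":0.1},{"travel":[0,0,-0.6],"dr":[0,0,0],"hand":0.1},{"travel":[0,0,-0.8],"dr":[0,0,0],"hand":0.1},{"travel":[0,0,-0.8],"dr":[0,0,0],"hand":0.1}]' >/dev/null; g && 
python3 -m inch '[{"travel":[0,0,-0.2],"dr":[0,0,0],"hand":0.1},{"travel":[0,0,-0.4],"dr":[0,0,0],"hand":0.1},{"travel":[0,0,-0.6],"dr":[0,0,0],"hand":0.1},{"travel":[0,0,-0.8],"dr":[0,0,0],"hand":0.1},{"travel":[0,0,-0.8],"dr":[0,0,0],"hand":0.1}]' >/dev/null; g && 
python3 -m inch '[{"travel":[0,0,-0.2],"dr":[0,0,0],"hand":0.1},{"travel":[0,0,-0.4],"dr":[0,0,0],"hand":0.1},{"travel":[0,0,-0.6],"dr":[0,0,0],"hand":0.1},{"travel":[0,0,-0.8],"dr":[0,0,0],"hand":0.1},{"travel":[0,0,-0.8],"dr":[0,0,0],"hand":0.1}]' >/dev/null; g && 
python3 -m inch '[{"travel":[0,0,-0.2],"dr":[0,0,0],"hand":0.1},{"travel":[0,0,-0.4],"dr":[0,0,0],"hand":0.1},{"travel":[0,0,-0.6],"dr":[0,0,0],"hand":0.1},{"travel":[0,0,-0.8],"dr":[0,0,0],"hand":0.1},{"travel":[0,0,-0.8],"dr":[0,0,0],"hand":0.1}]' >/dev/null; g &&
python3 -m inch '[{"travel":[0,0,-0.2],"dr":[0,0,0],"hand":0.1},{"travel":[0,0,-0.4],"dr":[0,0,0],"hand":0.1},{"travel":[0,0,-0.6],"dr":[0,0,0],"hand":0.1},{"travel":[0,0,-0.8],"dr":[0,0,0],"hand":0.1},{"travel":[0,0,-0.8],"dr":[0,0,0],"hand":0.1}]' >/dev/null; g
```

```text
g 76.71 [-0.6 -2.   6.9] [-0.38  0.28  0.03]
g 75.91 [-2.1 -2.3  6.5] [-0.4   0.25 -0.01]
g 75.11 [-1.3 -2.5  6.6] [-0.35  0.27  0.04]
g 74.34 [-1.7 -2.   7.1] [-0.33  0.22  0.03]
g 73.55 [-1.7 -1.3  8.1] [-0.35  0.31  0.02]
```

```bash
g(){ python3 g.py; }
python3 -m inch '[{"travel":[0,0,-0.2],"dr":[0,0,0],"hand":0.1},{"travel":[0,0,-0.4],"dr":[0,0,0],"hand":0.1},{"travel":[0,0,-0.5],"dr":[0,0,0],"hand":0.1},{"travel":[0,0,-0.5],"dr":[0,0,0],"hand":0.1},{"travel":[0,0,-0.5],"dr":[0,0,0],"hand":0.1}]' >/dev/null; g && 
python3 -m inch '[{"travel":[0,0,-0.2],"dr":[0,0,0],"hand":0.1},{"travel":[0,0,-0.4],"dr":[0,0,0],"hand":0.1},{"travel":[0,0,-0.5],"dr":[0,0,0],"hand":0.1},{"travel":[0,0,-0.5],"dr":[0,0,0],"hand":0.1},{"travel":[0,0,-0.5],"dr":[0,0,0],"hand":0.1}]' >/dev/null; g && 
python3 -m inch '[{"travel":[0,0,-0.2],"dr":[0,0,0],"hand":0.1},{"travel":[0,0,-0.4],"dr":[0,0,0],"hand":0.1},{"travel":[0,0,-0.5],"dr":[0,0,0],"hand":0.1},{"travel":[0,0,-0.5],"dr":[0,0,0],"hand":0.1},{"travel":[0,0,-0.5],"dr":[0,0,0],"hand":0.1}]' >/dev/null; g
```

```text
g 73.24 [-2.7 -2.  11.4] [-0.4   0.49 -0.05]
g 73.24 [-2.7 -2.  11.4] [-0.4   0.49 -0.05]
g 73.24 [-2.7 -2.  11.4] [-0.4   0.49 -0.05]
```

On the end stop at about 15 mm, with only 3–4 N on the seat. A small trial turn comes first.

```bash
g(){ python3 g.py; }
python3 -m inch '[{"travel":[0,0,0],"dr":[0,0,-0.02],"hand":0.1},{"travel":[0,0,0],"dr":[0,0,-0.04],"hand":0.1},{"travel":[0,0,0],"dr":[0,0,-0.06],"hand":0.1},{"travel":[0,0,0],"dr":[0,0,-0.08],"hand":0.1},{"travel":[0,0,0],"dr":[0,0,-0.1],"hand":0.1}]'; g
python3 -m inch '[{"travel":[0,0,0],"dr":[0,0,-0.04],"hand":0.1},{"travel":[0,0,0],"dr":[0,0,-0.08],"hand":0.1},{"travel":[0,0,0],"dr":[0,0,-0.12],"hand":0.1},{"travel":[0,0,0],"dr":[0,0,-0.16],"hand":0.1},{"travel":[0,0,0],"dr":[0,0,-0.2],"hand":0.1}]'; g
```

```text
t: 20.9
ee_pos: [528.7, 78.4, 73.3]
orientation: [0.184, 0.983, 0.0, 0.001]
wrist_force: [-3.1, -2.5, 10.4]
grip_width: 0.153
grip_force: 27.2
g 73.25 [-3.1 -2.5 10.4] [-0.41  0.56 -0.01]
t: 21.4
ee_pos: [528.7, 78.3, 73.3]
orientation: [0.281, 0.96, 0.0, 0.001]
wrist_force: [-2.7, -2.6, 10.3]
grip_width: 0.159
grip_force: 27.3
g 73.26 [-2.7 -2.6 10.3] [-0.61  0.54 -0.01]
```

```bash
g(){ python3 g.py; }
python3 -m inch '[{"travel":[0,0,0],"dr":[0,0,-0.1],"hand":0.1},{"travel":[0,0,0],"dr":[0,0,-0.2],"hand":0.1},{"travel":[0,0,0],"dr":[0,0,-0.3],"hand":0.1},{"travel":[0,0,0],"dr":[0,0,-0.4],"hand":0.1},{"travel":[0,0,0],"dr":[0,0,-0.5],"hand":0.1}]'>/dev/null; g
python3 -m inch '[{"travel":[0,0,0],"dr":[0,0,-0.1],"hand":0.1},{"travel":[0,0,0],"dr":[0,0,-0.2],"hand":0.1},{"travel":[0,0,0],"dr":[0,0,-0.3],"hand":0.1},{"travel":[0,0,0],"dr":[0,0,-0.4],"hand":0.1},{"travel":[0,0,0],"dr":[0,0,-0.5],"hand":0.1}]'; g
cat > ptr.py <<'E'
import sys
from h import *
# pointer y relative to mark along fixture y, by subpixel line profiles on the scale, referenced to the green stripe and red edge
yaw=-.054; ex=np.array([np.cos(yaw),np.sin(yaw)]); ey=np.array([-ex[1],ex[0]]); o=np.array([520.4,-70.3])
def px(p):
    c=C['top'];q=np.array(c['R'])@p+np.array(c['t']);return q[0]/q[2]*c['fx']+c['cx'],q[1]/q[2]*c['fy']+c['cy']
def prof(im,z,ys,xs):
    out=[]
    for x in xs:
        P=[px(np.r_[o+ex*x+ey*y,z]) for y in ys]; m=np.array(P,np.float32)[None]
        out.append(cv2.remap(im,m[...,0],m[...,1],cv2.INTER_LINEAR)[0])
    return np.mean(out,0).astype(float)
def measure(im):
    im=im.astype(np.float32); ys=np.arange(-150,-95,.5)
    a=prof(im,36,ys,[-26,-24,24,26]); g=np.clip(a[:,1]-(a[:,0]+a[:,2])/2-15,0,None); gy=(g*ys).sum()/g.sum()
    b=prof(im,45.5,ys,[-16,-14,-12,-10,10,12,14,16]); v=b.max(1); k=np.clip(110-v,0,None); k[ys>-112]=0
    py=(k*ys).sum()/max(k.sum(),1e-6); return gy,py,k.sum(),v[::4].round()
if __name__=='__main__':
    n=sys.argv[1]; im=cv2.imread(f'pics/{n}.png')[:,:,::-1] if n in('top0','t3') else grab('top',n)[0]
    print(measure(im))
E
python3 ptr.py t3; python3 ptr.py a1
```

```text
g 73.24 [-3.  -3.9 11.4] [-0.83  0.68  0.02]
t: 22.4
ee_pos: [528.4, 78.1, 73.2]
orientation: [0.708, 0.706, -0.0, 0.0]
wrist_force: [-4.6, -5.1, 11.5]
grip_width: 0.158
grip_force: 27.3
g 73.2 [-4.6 -5.1 11.5] [-0.91  0.81  0.04]
(np.float64(-130.62359212725883), np.float64(-117.3960736699752), np.float64(127.634521484375), array([224., 224., 224., 224., 224., 224., 225., 211., 212., 190., 179.,
       173., 188., 211., 212., 148.,  88., 115., 201., 219., 218., 220.,
       188., 152., 123.,  92., 138., 205.]))
(np.float64(-130.62284340950657), np.float64(-120.1697080215473), np.float64(29.1192626953125), array([224., 224., 224., 224., 224., 225., 226., 211., 212., 190., 180.,
       174., 191., 200., 133., 102., 159., 210., 218., 217., 217., 221.,
       188., 152., 123.,  91., 138., 205.]))
```

```bash
g(){ python3 g.py; }
sed -i 's/k=np.clip(110-v,0,None); k\[ys>-112\]=0/v0=np.where(ys>-112,255,v); v0=np.where((ys<-129.5) \& (v>140),255,v0); i=v0.argmin(); k=np.clip(185-v,0,None)*(abs(ys-ys[i])<4)/' ptr.py
python3 -m inch '[{"travel":[-0.1,-0.1,0],"dr":[0,0,-0.1],"hand":0.1},{"travel":[-0.2,-0.2,0],"dr":[0,0,-0.2],"hand":0.1},{"travel":[-0.3,-0.3,0],"dr":[0,0,-0.3],"hand":0.1},{"travel":[-0.4,-0.4,0],"dr":[0,0,-0.4],"hand":0.1},{"travel":[-0.4,-0.4,0],"dr":[0,0,-0.5],"hand":0.1}]'>/dev/null; g
python3 -m inch '[{"travel":[0,0,0],"dr":[0,0,-0.1],"hand":0.1},{"travel":[0,0,0],"dr":[0,0,-0.2],"hand":0.1},{"travel":[0,0,0],"dr":[0,0,-0.25],"hand":0.1},{"travel":[0,0,0],"dr":[0,0,-0.3],"hand":0.1},{"travel":[0,0,0],"dr":[0,0,-0.3],"hand":0.1}]'; g
python3 ptr.py t3; python3 ptr.py a2
```

```text
g 73.26 [-2.7 -1.8 11.6] [-0.41  0.55  0.08]
t: 23.45
ee_pos: [528.1, 78.1, 73.2]
orientation: [0.927, 0.376, 0.0, 0.0]
wrist_force: [-3.3, -0.7, 10.8]
grip_width: 0.161
grip_force: 27.3
g 73.24 [-3.3 -0.7 10.8] [-0.35  0.66  0.06]
(np.float64(-130.62359212725883), np.float64(-117.64945677565828), np.float64(819.0950927734375), array([224., 224., 224., 224., 224., 224., 225., 211., 212., 190., 179.,
       173., 188., 211., 212., 148.,  88., 115., 201., 219., 218., 220.,
       188., 152., 123.,  92., 138., 205.]))
(np.float64(-130.62309985300794), np.float64(-128.07696409065267), np.float64(723.3621826171875), array([224., 224., 224., 224., 224., 225., 226., 211., 212., 186., 139.,
        91., 144., 204., 216., 216., 215., 215., 216., 216., 217., 220.,
       188., 152., 123.,  92., 138., 205.]))
```

```bash
g(){ python3 g.py; }
python3 -m inch '[{"travel":[0,0,0],"dr":[0,0,-0.1],"hand":0.1},{"travel":[0,0,0],"dr":[0,0,-0.2],"hand":0.1},{"travel":[0,0,0],"dr":[0,0,-0.28],"hand":0.1},{"travel":[0,0,0],"dr":[0,0,-0.31],"hand":0.1},{"travel":[0,0,0],"dr":[0,0,-0.31],"hand":0.1}]'; g
python3 ptr.py a3
```

```text
t: 24.0
ee_pos: [528.1, 78.2, 73.2]
orientation: [0.973, 0.229, 0.0, -0.0]
wrist_force: [-3.8, -1.0, 11.0]
grip_width: 0.154
grip_force: 27.3
g 73.22 [-3.8 -1.  11. ] [-0.24  0.72  0.1 ]
(np.float64(-130.63102524321354), np.float64(-130.03158004172386), np.float64(917.607666015625), array([224., 224., 224., 224., 224., 225., 226., 214., 182., 124.,  87.,
       122., 181., 209., 216., 215., 215., 215., 216., 216., 217., 220.,
       188., 152., 123.,  92., 138., 205.]))
```

```bash

python3 -m inch '[{"travel":[0,0,0],"dr":[0,0,-0.05],"hand":0.1},{"travel":[0,0,0],"dr":[0,0,-0.1],"hand":0.1},{"travel":[0,0,0],"dr":[0,0,-0.11],"hand":0.1},{"travel":[0,0,0],"dr":[0,0,-0.11],"hand":0.1},{"travel":[0,0,0],"dr":[0,0,-0.11],"hand":0.1}]' >/dev/null
python3 ptr.py a4
python3 -m inch '[{"travel":[0,0,0],"dr":[0,0,0],"hand":1},{"travel":[0,0,0],"dr":[0,0,0],"hand":1},{"travel":[0,0,0],"dr":[0,0,0],"hand":1},{"travel":[0,0,0],"dr":[0,0,0],"hand":1},{"travel":[0,0,0],"dr":[0,0,0],"hand":1}]'
python3 ptr.py a5
```

```text
(np.float64(-130.63208892029752), np.float64(-131.1382146155694), np.float64(992.4552001953125), array([225., 225., 224., 224., 224., 225., 227., 217., 154.,  80.,  95.,
       161., 191., 209., 216., 216., 215., 215., 216., 216., 217., 220.,
       188., 152., 123.,  91., 138., 205.]))
t: 25.1
ee_pos: [527.8, 78.0, 72.4]
orientation: [0.984, 0.175, -0.0, -0.0]
wrist_force: [-0.1, 0.1, 0.4]
grip_width: 0.984
grip_force: 0.0
(np.float64(-130.62995062163054), np.float64(-129.28735776411557), np.float64(853.182373046875), array([224., 225., 224., 224., 224., 225., 226., 212., 203., 154.,  96.,
       102., 176., 209., 217., 216., 215., 216., 216., 216., 217., 221.,
       187., 152., 123.,  91., 138., 205.]))
```

The pointer now stands about 0.5 mm from the mark's middle. I'll clear the arm and check the knob.

```bash

python3 -m inch '[{"travel":[0,0,15],"dr":[0,0,0],"hand":1},{"travel":[0,0,50],"dr":[0,0,0],"hand":1},{"travel":[0,0,90],"dr":[0,0,0],"hand":1},{"travel":[-10,20,110],"dr":[0,0,0],"hand":1},{"travel":[-30,50,115],"dr":[0,0,0],"hand":1}]'
python3 -m inch '[{"travel":[-20,40,0],"dr":[0,0,0],"hand":1},{"travel":[-40,80,0],"dr":[0,0,0],"hand":1},{"travel":[-60,120,0],"dr":[0,0,0],"hand":1},{"travel":[-80,150,0],"dr":[0,0,0],"hand":1},{"travel":[-90,160,0],"dr":[0,0,0],"hand":1}]'
python3 ptr.py a6
python3 - <<'E'
from h import *
_,d=grab('top','t9');im=cv2.imread('pics/t9.png'); _,ds=grab('side','s9');im2=cv2.imread('pics/s9.png')
for n,D,z in(('top',d,0),('side',ds,0),('top',np.load('top0.npy'),0),('side',np.load('side0.npy'),0)):
    Q=cloud(n,D); b=Q[(abs(Q[...,0]-528)<25)&(abs(Q[...,1]-79)<25)]; print(n,np.percentile(b[:,2],[50,90,97]))
cv2.imwrite('pics/c9.png',np.hstack([cv2.resize(im[180:300,270:450],(400,300)),cv2.resize(im2[160:300,260:400],(400,300))]))
E
```

```text
t: 25.65
ee_pos: [499.5, 127.8, 189.8]
orientation: [0.985, 0.174, 0.002, 0.0]
wrist_force: [-0.1, 0.4, -1.0]
grip_width: 0.994
grip_force: 0.0
t: 26.15
ee_pos: [416.6, 265.0, 187.5]
orientation: [0.981, 0.194, -0.002, -0.01]
wrist_force: [0.6, -0.1, 0.8]
grip_width: 1.0
grip_force: 0.0
(np.float64(-130.63209000353632), np.float64(-129.29485023608882), np.float64(827.335693359375), array([226., 226., 226., 226., 226., 226., 228., 214., 206., 156.,  98.,
       103., 179., 211., 219., 218., 218., 218., 218., 219., 219., 223.,
       190., 154., 125.,  93., 140., 208.]))
top [ 81.57029067 108.52537417 109.92216343]Traceback (most recent call last):
  File "<stdin>", line 4, in <module>
    return _quantile_unchecked(
        a, q, axis, out, overwrite_input, method, keepdims, weights)
    return _ureduce(a,
                    func=_quantile_ureduce_func,
    ...<5 lines>...
                    overwrite_input=overwrite_input,
                    method=method)
    r = func(a, **kwargs)
    result = _quantile(arr,
                       quantiles=q,
    ...<2 lines>...
                       out=out,
                       weights=wgt)
    slices_having_nans = np.isnan(arr[-1, ...])
                                  ~~~^^^^^^^^^
IndexError: index -1 is out of bounds for axis 0 with size 0
```

```bash
python3 - <<'E'
import cv2
im=cv2.imread('pics/t9.png');cv2.imwrite('pics/c9.png',cv2.resize(im[200:275,275:440],(800,364),interpolation=cv2.INTER_CUBIC))
E
```

```text
(no output)
```

View pics/c9.png

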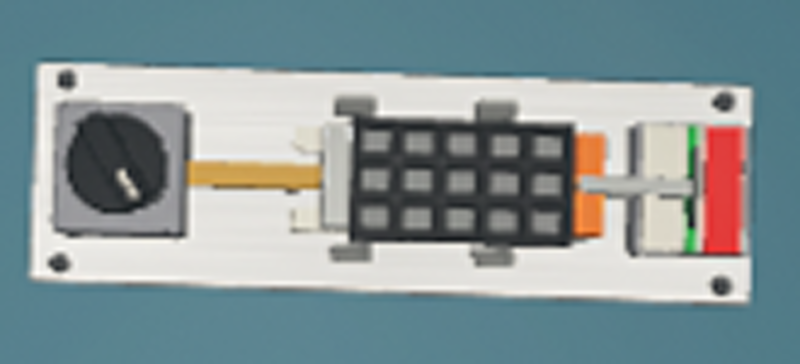

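The tray is clamped flat between the jaws at (460,180), the pointer at (692,187) is on the green stripe, and the knob is up (bar top measured at about 108 mm).

```bash
python3 -c "
from cell import robot
print(robot.hand_in())"
```

```text
the job is handed in; nothing more can be done
None
```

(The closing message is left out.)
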